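# Gauge the flange bores and push out the misfit

## Task

Take the pin gauge from its stand and try it in the bore of each of the three flange discs in turn, from the robot's left to its right, lowering it each time until it drops well through or comes to rest on the narrow step. Put the gauge back fully seated in its stand, then push the one disc that the gauge would not go through out of the row until it lies flat and wholly on the sheet of paper. Leave the two good discs in their places in the row and do not disturb the other things on the bench.

Things in the scene. Friction and masses are not known exactly. Their poses are not given: they have to be found in the camera images.
- gauge: steel pin gauge upright in the stand, 150 g: pin 14 mm diameter, 40 mm long (tip tapers to 9 mm over the last 3 mm), then a round collar 34 mm wide, then a round dark handle 20 mm diameter, 60 mm long. Origin: pin's tip, on the axis; z up the axis; collar z = 40 to 46 mm, handle 46 to 106 mm, good grip at 80 mm. Seated, the tip is 10 mm above the bench
- stand: fixed dark steel stand for the gauge, 50 mm tall, 44 mm across (foot 60 mm), with an upright hole 22 mm wide from top to bottom; the pin hangs in the hole and the collar rests on the top rim. Origin: on the hole's axis at bench level, z up
- part_a: one of 3 look-alike loose aluminium flange discs, 90 mm diameter, 30 mm high, about 0.45 kg, too wide to grip. Vertical bore in the middle, mouth 17 mm wide. Good disc: 17 mm right through. Undersized disc (exactly one; which of the 3, and its place, is found only by trying): 11 mm from 8 mm below the top face down, so the gauge stops some 8 mm deep. Origin: centre of underside, z up along the bore
- part_b: one of 3 look-alike loose aluminium flange discs, 90 mm diameter, 30 mm high, about 0.45 kg, too wide to grip. Vertical bore in the middle, mouth 17 mm wide. Good disc: 17 mm right through. Undersized disc (exactly one; which of the 3, and its place, is found only by trying): 11 mm from 8 mm below the top face down, so the gauge stops some 8 mm deep. Origin: centre of underside, z up along the bore
- part_c: one of 3 look-alike loose aluminium flange discs, 90 mm diameter, 30 mm high, about 0.45 kg, too wide to grip. Vertical bore in the middle, mouth 17 mm wide. Good disc: 17 mm right through. Undersized disc (exactly one; which of the 3, and its place, is found only by trying): 11 mm from 8 mm below the top face down, so the gauge stops some 8 mm deep. Origin: centre of underside, z up along the bore
- row_mat: flat dark mat on the bench, fixed, 130 x 360 mm and no obstacle (flush), under the row of discs. Origin: its middle; y runs along the row to the robot's left, x across the row away from the robot
- slot_1 (a point): left (first) place of the row, a white circle on the mat: one disc stands within about 6 mm of it at the start (115 mm from place to place)
- slot_2 (a point): middle place of the row, a white circle on the mat: one disc stands within about 6 mm of it at the start (115 mm from place to place)
- slot_3 (a point): right (last) place of the row, a white circle on the mat: one disc stands within about 6 mm of it at the start (115 mm from place to place)
- reject_sheet: square sheet of white paper for the reject, 160 x 160 mm, flush with the bench, fixed and no obstacle, beyond the row as seen from the robot. Origin: its middle; x and y along its edges
- jar: closed amber glass jar with a steel cap, 64 mm across, 75 mm tall; a bystander, leave it alone; origin at the centre of its underside
- dropper: small orange plastic bottle, 38 mm across, 100 mm tall; a bystander, leave it alone; origin at the centre of its underside
- driver: screwdriver lying on the bench; a bystander, leave it alone
- dish: white ceramic dish, 90 mm across, 30 mm tall; a bystander, leave it alone; origin at the centre of its underside
- spare_ring: small brass ring, 36 mm across, 10 mm tall; a bystander, leave it alone; origin at the centre of its underside
- weight: small brass weight with a knob, 34 mm across, 46 mm tall; a bystander, leave it alone; origin at the centre of its underside
- caliper: steel caliper lying flat, 200 mm long, 7 mm thick; origin on its beam; a bystander, leave it alone
There are look-alikes about, which are no part of the job. Of the things like the gauge, leave any that is purple; of the rest the smaller one is meant. Leave any blue or purple look-alike of the part_b alone.

How it is judged:
On the way, in this order (a step that is already met when the one before it is completed fails the run):
1. the gauge is tried in the disc in the left place: it drops at least 16 mm below the top face (good disc), or rests with more than 0.5 N on the narrow step (undersized disc) (((horizontal distance between gauge and part_a below 0.004 m and angle between gauge's own z axis and vertical below 0.2 rad and horizontal distance between part_a and slot_1 below 0.03 m and z of gauge in the frame of part_a below 0.014 m) or (horizontal distance between gauge and part_b below 0.004 m and angle between gauge's own z axis and vertical below 0.2 rad and horizontal distance between part_b and slot_1 below 0.03 m and z of gauge in the frame of part_b below 0.025 m and contact force between gauge and part_b above 0.5 N) or (horizontal distance between gauge and part_c below 0.004 m and angle between gauge's own z axis and vertical below 0.2 rad and horizontal distance between part_c and slot_1 below 0.03 m and z of gauge in the frame of part_c below 0.014 m))), for 0.1 s.
2. the gauge is tried in the disc in the middle place: it drops at least 16 mm below the top face (good disc), or rests with more than 0.5 N on the narrow step (undersized disc) (((horizontal distance between gauge and part_a below 0.004 m and angle between gauge's own z axis and vertical below 0.2 rad and horizontal distance between part_a and slot_2 below 0.03 m and z of gauge in the frame of part_a below 0.014 m) or (horizontal distance between gauge and part_b below 0.004 m and angle between gauge's own z axis and vertical below 0.2 rad and horizontal distance between part_b and slot_2 below 0.03 m and z of gauge in the frame of part_b below 0.025 m and contact force between gauge and part_b above 0.5 N) or (horizontal distance between gauge and part_c below 0.004 m and angle between gauge's own z axis and vertical below 0.2 rad and horizontal distance between part_c and slot_2 below 0.03 m and z of gauge in the frame of part_c below 0.014 m))), for 0.1 s.
3. the gauge is tried in the disc in the right place: it drops at least 16 mm below the top face (good disc), or rests with more than 0.5 N on the narrow step (undersized disc) (((horizontal distance between gauge and part_a below 0.004 m and angle between gauge's own z axis and vertical below 0.2 rad and horizontal distance between part_a and slot_3 below 0.03 m and z of gauge in the frame of part_a below 0.014 m) or (horizontal distance between gauge and part_b below 0.004 m and angle between gauge's own z axis and vertical below 0.2 rad and horizontal distance between part_b and slot_3 below 0.03 m and z of gauge in the frame of part_b below 0.025 m and contact force between gauge and part_b above 0.5 N) or (horizontal distance between gauge and part_c below 0.004 m and angle between gauge's own z axis and vertical below 0.2 rad and horizontal distance between part_c and slot_3 below 0.03 m and z of gauge in the frame of part_c below 0.014 m))), for 0.1 s.
4. the gauge is back in its stand, seated and let go (horizontal distance between gauge and stand below 0.008 m and z of gauge in the frame of stand below 0.013 m and angle between gauge's own z axis and vertical below 0.1 rad and contact force between the fingers and gauge below 0.1 N), for 0.2 s.
5. the undersized disc lies on the sheet (x of part_b in the frame of reject_sheet between -0.037 and 0.037 m and y of part_b in the frame of reject_sheet between -0.037 and 0.037 m and height (world z) of part_b below 0.006 m and angle between part_b's own z axis and vertical below 0.1 rad), for 0.2 s.
At the end, for the whole second after the job is handed in: The undersized disc rests flat, its centre within 37 mm of the sheet's middle along each edge; both good discs stand flat within 30 mm of where they began; the gauge is upright in its stand, axis within 8 mm, tip under 13 mm above the bench, let go; all at rest (all of step 4 and all of step 5 and distance of each of part_a, part_c from where it was at the start of the episode below 0.03 m and height (world z) of each of part_a, part_c below 0.006 m and angle between each of part_a, part_c's own z axis and vertical below 0.1 rad and linear speed of each of part_a, part_b, part_c, gauge below 0.02 m/s); the robot touches nothing.
It fails at once if a bystander is moved more than 30 mm (distance of any of jar, dropper, driver, dish, spare_ring, weight, caliper from where it was at the start of the episode above 0.03 m).
It also fails if it takes over 72 s, if anything falls off the work surface, if the arm or the gripper's body presses on something with over 40 N, if the wrist force passes 120 N, or if a joint passes its speed limit or range.

## Robot

A 6-joint arm with a two-finger parallel gripper is mounted at the origin on the work surface. World frame = base frame: x ahead of the robot, y to its left, z up, the work surface at z = 0. Lengths are in m, angles in rad, forces in N, time in s.
With the tool pointing down it reaches from about 0.225 to 0.875 m from the base axis. Payload 3.4 kg.
Tool frame: the origin (TCP) lies at the centre of the arm's flange, where the gripper is bolted on; the fingertips stand manip.tcp_to_tips ahead of it and the grasp point (between the pads) lies 155 mm ahead of it (manip.tcp_to_tips is the distance from the TCP to the fingertips, in m); z points along the fingers, y is the line along which they close (so a half turn about z gives the same grasp; the last joint's range is limited). The gripper opens to 85 mm and grips with 20 to 120 N. Pads are 22 mm wide; open, the fingers measure 114 mm over their backs; the gripper's body (76 mm by 85 mm) begins 54 mm behind the grasp point. The pads swing forward as they close: fully open they stand 13 mm farther back than shut.
Start: joints at [-1.278, 0.276, 1.505, -0, 1.361, -0.121], TCP at [0.231, -0.526, 0.405] pointing down, gripper open.
Joint ranges: [-2.89, 2.89], [-0.75, 2.08], [0.22, 2.7], [-1.18, 4.32], [0.11, 2.71], [-2.7, 2.7]. Speed limits (rad/s): [2.57, 2.57, 3.14, 3.14, 3.14, 3.14].

## Interface

Orientations are given as a unit quaternion [w, x, y, z].
In Python, from rig import sensors, imaging, manip gives the robot as it stands. The module is installed in compiled form; this text tells all that it offers.
- The arm moves only by the tool jog_arm, never from a script. Its argument "plan" is a list of rows, each an object of numbers: "dx", "dy", "dz": the shift along the tool's x, y, z in mm; "ax", "ay", "az": the turn, a rotation vector about the tool's x, y, z in units of 6 degrees (1.0 is 6 degrees); "grip": the closure, from 0 (fully open) to 1 (shut). A call has 1 to 20 rows; each row shifts and turns the commanded pose from where the row before left it, along the tool's axes as they then stand; what a row does not reach is not made up. A row lasts 1/12 s, in which the tool goes at most 41.7 mm and 7.16 degrees, less where a joint would pass 70% of its speed; a pose out of reach is approached as far as the arm can. A call is refused whole if a number of a shift passes 41.7 or a number of a turn 1, either way. A call with a gripper value outside its range is refused whole. The fingers move at their own pace and stop on an object; "grip_force" is the grip in N (left out, the last holds). Time passes only in rows, so rows that do not move let the fingers close. It gives the time, the measured TCP pose, the force, the opening and the grip force at its end, in the units of the state.
- sensors.get_state(): the state, without advancing time (a new reading comes with each control period).
- imaging.get_image(name): name is "scene" or "top" or "wrist"; returns a dict with "image" (480x640x3 uint8, red, green, blue), "K" (3x3 intrinsics, pixels), "extrinsics" (4x4, takes a point from world to camera coordinates). Camera axes: x right, y up, looking along -z (the intrinsics and any distortion apply to the point x, -y, -z); pixel columns grow to the right and rows downward; lengths in m; the calibration is good to about 2 mm. A picture is of the moment at which its call begins. There is no depth.
- manip.sign_off(): hands the job in; it is judged then, once.
The state is a dict: "clock": time; "qpos": joint angles; "qd": joint speeds; "effort": joint torques, N m; "position": TCP position; "ee_rot": TCP orientation; "contact_force": force on the tool from outside, world axes, zero at the start; "moment": the same for the moment, N m; "width": finger opening in m; "gripper_force": force on a finger pad.
Only numpy, scipy, OpenCV 4.12 (cv2) and the standard library are available. Lean on these libraries where they do the work, as an engineer would, in place of code of your own. Each camera call takes 0.05 s, during which the arm holds its last target. There are 200 camera calls.

## Working session

There is one attempt and no reset: what is moved stays moved. The work goes in short steps, Python scripts to look and compute and a tool call to move; the robot and the scene stay as the last step left them, time stands still between calls to the robot, and variables do not carry over. Pictures are saved under pics/ and viewed, at most 10 in all, crops included, and the job is handed in when it is done.

Besides the shell and the picture viewer there is one more tool, called after "Request:" as name(argument=value, ...) on one line, values as JSON. jog_arm: Moves the arm, as the interface text tells. Its arguments: {"type":"object","properties":{"plan":{"type":"array"},"grip_force":{"type":"number"}},"required":["plan"]}

```bash
mkdir -p pics; cat > h.py <<'E'
import numpy as np, cv2
from rig import sensors, imaging, manip
def snap(n,f=None):
    d=imaging.get_image(n)
    if f: cv2.imwrite('pics/'+f,cv2.cvtColor(d['image'],cv2.COLOR_RGB2BGR))
    return d
def ray(d,u,v,z):
    K,E=d['K'],np.array(d['extrinsics']); R,t=E[:3,:3],E[:3,3]
    p=np.linalg.solve(K,[u,v,1]); r=R.T@np.array([p[0],-p[1],-p[2]]); c=-R.T@t
    return c+r*(z-c[2])/r[2]
def proj(d,P):
    E=np.array(d['extrinsics']); c=E[:3,:3]@np.array(P)+E[:3,3]; q=d['K']@np.array([c[0],-c[1],-c[2]]); return q[:2]/q[2]
E
python3 - <<'E'
from h import *
import pickle
s=sensors.get_state(); print(s, manip.tcp_to_tips)
D={n:snap(n,n+'0.png') for n in ('top','scene')}
pickle.dump(D,open('d0.pkl','wb'))
for n in D: print(D[n]['K'],D[n]['extrinsics'],[k for k in D[n]])
E
```

```text
{'clock': 0.0, 'qpos': array([-1.27795895e+00,  2.76593755e-01,  1.50615829e+00, -6.12648113e-06,
        1.36069823e+00, -1.20990137e-01]), 'qd': array([-0.00015325, -0.00143738, -0.00028873,  0.0007935 , -0.00092512,
       -0.00058803]), 'effort': array([-9.38915800e-04, -4.16780627e+01, -2.45811760e+01, -3.38997506e-04,
        1.12666312e-02, -1.31355287e-05]), 'position': array([ 0.23115193, -0.5262502 ,  0.4038301 ]), 'ee_rot': array([-9.25125940e-04,  9.78669060e-01,  2.05441011e-01, -8.26927502e-05]), 'contact_force': array([-0.69869265, -0.14156256,  0.38134473]), 'moment': array([ 0.01829178, -0.01349924,  0.03283318]), 'gripper_force': 0.0, 'width': 0.08546355959825483} 0.1734
[[592.26328132   0.         318.51274555]
 [  0.         592.26328132 234.78564402]
 [  0.           0.           1.        ]] [[ 7.58042621e-03 -9.99925088e-01 -9.61019573e-03  1.40488215e-04]
 [ 9.90636508e-01  6.19922442e-03  1.36385040e-01 -4.94766450e-01]
 [-1.36315247e-01 -1.05540675e-02  9.90609290e-01 -1.26169232e+00]
 [ 0.00000000e+00  0.00000000e+00  0.00000000e+00  1.00000000e+00]] ['image', 'K', 'extrinsics']
[[591.10125273   0.         330.29627617]
 [  0.         591.10125273 242.92599574]
 [  0.           0.           1.        ]] [[ 0.39029329  0.92059803 -0.01305434 -0.16969332]
 [-0.75940339  0.32990577  0.56077506  0.32907417]
 [ 0.52055512 -0.20895323  0.82786527 -1.54092042]
 [ 0.          0.          0.          1.        ]] ['image', 'K', 'extrinsics']
```

View pics/top0.png

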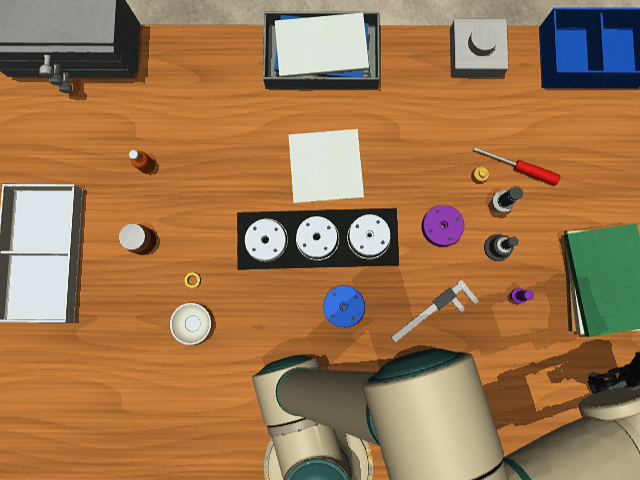

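View pics/scene0.png

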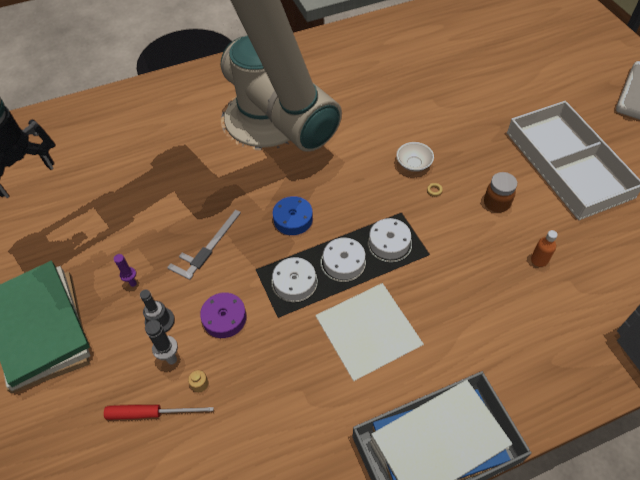

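```bash
python3 - <<'E'
import cv2,numpy as np
a=cv2.imread('pics/top0.png')[170:320,470:570]; b=cv2.imread('pics/scene0.png')[240:400,90:220]
c=cv2.imread('pics/top0.png')[200:275,235:400]
a=cv2.resize(a,(400,600),interpolation=3)[:600]; b=cv2.resize(b,(390,480),interpolation=3)
b=np.vstack([b,np.zeros((120,390,3),np.uint8)])
cv2.imwrite('pics/z.png',np.hstack([a,b]))
E
```

```text
(no output)
```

View pics/z.png

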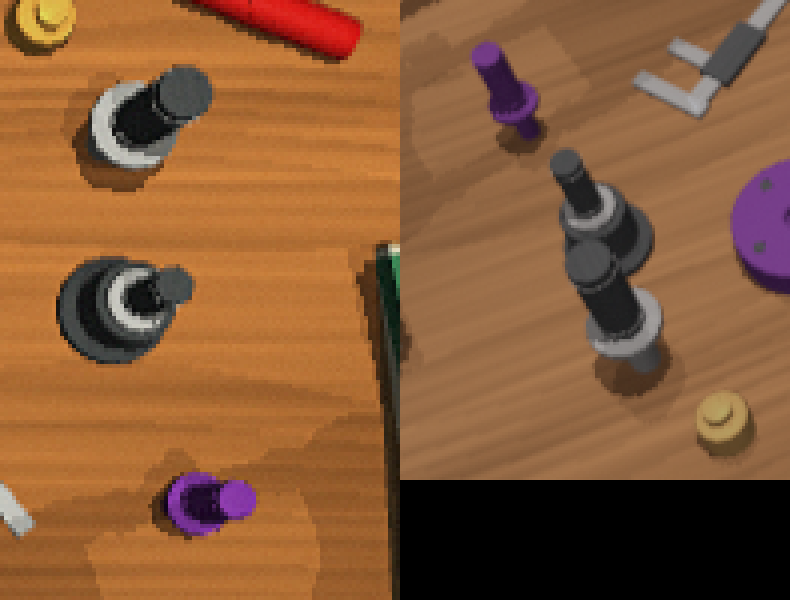

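```bash
cat > m.py <<'E'
from h import *
import pickle
D=pickle.load(open('d0.pkl','rb')); d=D['top']; im=d['image'].astype(int)
print('handle',ray(d,514,241.3,.116),'collar',ray(d,504.5,244.7,.056))
m=((im.min(2)>150)).astype(np.uint8); m=cv2.morphologyEx(m,cv2.MORPH_CLOSE,np.ones((5,5)))
for c in cv2.findContours(m,0,2)[0]:
    if cv2.contourArea(c)<400: continue
    (u,v),r=cv2.minEnclosingCircle(c); (e,ax,an)=cv2.fitEllipse(c); R=cv2.minAreaRect(c)
    print((round(u),round(v)),round(r,1),'ell',np.round(e,1),np.round(ax,1),'z30',ray(d,*e,.03).round(4),'z0',ray(d,*R[0],0).round(4))
    if 320<u<335 and v<200: print([ray(d,*p,0)[:2].round(3) for p in cv2.boxPoints(R)])
# bores
for (u,v) in [(264,240),(316,236),(369,234)]:
    w=im[v-8:v+9,u-8:u+9].sum(2); yy,xx=np.nonzero(w<330); print('bore',u-8+xx.mean(),v-8+yy.mean(),len(xx),ray(d,u-8+xx.mean(),v-8+yy.mean(),.029).round(4))
for n,u,v,z in [('big gauge base',504,200,0.05),('dropper',133,155,.1),('purple disc',443,225,.03),('blue',344,306,.03),('weight',481,174,.04),('driver',560,180,0),('cal',470,287,0),('cal2',395,340,0)]: print(n,ray(d,u,v,z).round(3))
s=D['scene']
print([proj(s,ray(d,514,241.3,.116)),proj(s,ray(d,504.5,244.7,.056))])
E
python3 m.py
```

```text
handle [ 0.47254815 -0.39582059  0.116     ] collar [ 0.47280093 -0.39456091  0.056     ]
(436, 430) 60.5 ell [437.9 433.3] [ 55.1 155.7] z30 [ 0.0774 -0.2495  0.03  ] z0 [ 0.0769 -0.2523  0.    ]
(292, 415) 47.5 ell [293.1 413.5] [ 34.5 103. ] z30 [0.1148 0.0544 0.03  ] z0 [0.1095 0.0549 0.    ]
(190, 323) 21.0 ell [189.9 323.4] [39.8 41.3] z30 [0.3009 0.2792 0.03  ] z0 [0.3002 0.2857 0.    ]
(131, 236) 12.9 ell [131.5 236.1] [24.2 25.3] z30 [0.4898 0.4151 0.03  ] z0 [0.494 0.425 0.   ]
(266, 240) 21.5 ell [264.7 239.2] [39.3 41.2] z30 [0.4849 0.1215 0.03  ] z0 [0.488  0.1251 0.    ]
(317, 238) 21.7 ell [316.7 237.3] [40.9 42. ] z30 [0.4898 0.0076 0.03  ] z0 [0.4921 0.0084 0.    ]
(368, 236) 22.0 ell [368.4 235.7] [41.1 42.9] z30 [ 0.4939 -0.1058  0.03  ] z0 [ 0.4974 -0.1071  0.    ]
(36, 252) 77.6 ell [ 38. 244.] [ 65.4 335.3] z30 [0.4709 0.6205 0.03  ] z0 [0.4553 0.6372 0.    ]
(326, 165) 48.3 ell [325.4 166.8] [81.1 83.3] z30 [ 0.6485 -0.0107  0.03  ] z0 [ 0.6594 -0.0107  0.    ]
[array([0.733, 0.077]), array([ 0.747, -0.084]), array([ 0.587, -0.097]), array([0.573, 0.062])]
(480, 44) 36.1 ell [480.4  43.8] [ 52.1 218.7] z30 [ 0.9391 -0.3637  0.03  ] z0 [ 0.9542 -0.3722  0.    ]
(321, 44) 52.1 ell [322.   43.2] [ 64.5 110.3] z30 [ 9.395e-01 -9.000e-04  3.000e-02] z0 [0.9547 0.0017 0.    ]
[array([1.015, 0.114]), array([ 1.038, -0.097]), array([ 0.896, -0.11 ]), array([0.873, 0.099])]
bore 264.76190476190476 239.14285714285714 42 [0.485  0.1216 0.029 ]
bore 316.0952380952381 236.1904761904762 42 [0.4923 0.0089 0.029 ]
bore 369.0 234.5 16 [ 0.4968 -0.1072  0.029 ]
big gauge base [ 0.571 -0.399  0.05 ]
dropper [0.654 0.398 0.1  ]
purple disc [ 0.519 -0.269  0.03 ]
blue [ 0.341 -0.053  0.03 ]
weight [ 0.631 -0.353  0.04 ]
driver [ 0.628 -0.542  0.   ]
cal [ 0.385 -0.332  0.   ]
cal2 [ 0.268 -0.165  0.   ]
[array([144.32910507, 293.40140075]), array([153.30735122, 308.18914913])]
```

Request:
jog_arm(plan=[{"az": 0.9877}, {"az": 0.9877}, {"az": 0.9877}, {"az": 0.9877}, {"dx": 24, "dy": -13.1, "dz": 3}, {"dx": 24, "dy": -13.1, "dz": 3}, {"dx": 24, "dy": -13.1, "dz": 3}, {"dx": 24, "dy": -13.1, "dz": 3}, {"dx": 24, "dy": -13.1, "dz": 3}, {"dx": 24, "dy": -13.1, "dz": 3}, {"dx": 24, "dy": -13.1, "dz": 3}, {"dx": 24, "dy": -13.1, "dz": 3}, {"dx": 24, "dy": -13.1, "dz": 3}, {"dx": 24, "dy": -13.1, "dz": 3}, {}, {}, {}], grip_force=40)

```text
$.plan[0]: bad value
```

```bash
python3 - <<'E'
from h import *
d=snap('wrist','w1.png'); s=sensors.get_state(); print(s['position'],s['ee_rot'],s['contact_force'])
print(d['extrinsics'],proj(d,[.4727,-.395,.116]),proj(d,[.4727,-.395,.056]))
E
```

```text
[ 0.23113949 -0.52633745  0.40402782] [-7.03668218e-04  9.78676309e-01  2.05407354e-01 -7.33332139e-05] [0.22137393 0.06387892 0.21437273]
[[ 0.40233551 -0.91549175 -0.00100073 -0.57447567]
 [ 0.86976904  0.38258221 -0.31166115  0.04037492]
 [ 0.28570607  0.12452194  0.95019278 -0.37995814]
 [ 0.          0.          0.          1.        ]] [ 264.5962111  -361.56349603] [ 276.99704095 -251.524036  ]
```

View pics/w1.png

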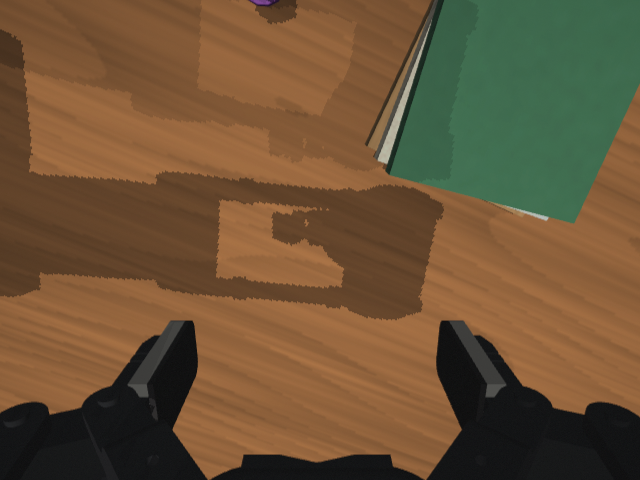

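The plan was refused, so the wrist view only shows the book and the arm's shadow, with the fingers at rows 320–400. Rows probably need every key.

Request:
jog_arm(plan=[{"dx": 0, "dy": 0, "dz": 0, "ax": 0, "ay": 0, "az": 0.9877, "grip": 0}, {"dx": 0, "dy": 0, "dz": 0, "ax": 0, "ay": 0, "az": 0.9877, "grip": 0}, {"dx": 0, "dy": 0, "dz": 0, "ax": 0, "ay": 0, "az": 0.9877, "grip": 0}, {"dx": 0, "dy": 0, "dz": 0, "ax": 0, "ay": 0, "az": 0.9877, "grip": 0}, {"dx": 24, "dy": -13.1, "dz": 3, "ax": 0, "ay": 0, "az": 0, "grip": 0}, {"dx": 24, "dy": -13.1, "dz": 3, "ax": 0, "ay": 0, "az": 0, "grip": 0}, {"dx": 24, "dy": -13.1, "dz": 3, "ax": 0, "ay": 0, "az": 0, "grip": 0}, {"dx": 24, "dy": -13.1, "dz": 3, "ax": 0, "ay": 0, "az": 0, "grip": 0}, {"dx": 24, "dy": -13.1, "dz": 3, "ax": 0, "ay": 0, "az": 0, "grip": 0}, {"dx": 24, "dy": -13.1, "dz": 3, "ax": 0, "ay": 0, "az": 0, "grip": 0}, {"dx": 24, "dy": -13.1, "dz": 3, "ax": 0, "ay": 0, "az": 0, "grip": 0}, {"dx": 24, "dy": -13.1, "dz": 3, "ax": 0, "ay": 0, "az": 0, "grip": 0}, {"dx": 24, "dy": -13.1, "dz": 3, "ax": 0, "ay": 0, "az": 0, "grip": 0}, {"dx": 24, "dy": -13.1, "dz": 3, "ax": 0, "ay": 0, "az": 0, "grip": 0}, {"dx": 0, "dy": 0, "dz": 0, "ax": 0, "ay": 0, "az": 0, "grip": 0}, {"dx": 0, "dy": 0, "dz": 0, "ax": 0, "ay": 0, "az": 0, "grip": 0}, {"dx": 0, "dy": 0, "dz": 0, "ax": 0, "ay": 0, "az": 0, "grip": 0}], grip_force=40)

```text
clock: 1.57
position: [0.471, -0.3955, 0.3744]
ee_rot: [-0.0, 1.0, 0.0, -0.001]
contact_force: [-0.4, 0.0, -0.2]
width: 0.0854
gripper_force: 0.0
```

```bash
python3 - <<'E'
from h import *
d=snap('wrist','w2.png'); s=sensors.get_state(); print(s['position'],s['ee_rot'],s['contact_force'])
E=np.array(d['extrinsics']);print('cam',-E[:3,:3].T@E[:3,3],proj(d,[.4727,-.395,.116]),proj(d,[.4727,-.395,.056]))
E
```

```text
[ 0.47060962 -0.3957971   0.37456362] [ 5.14597200e-05  9.99999886e-01 -1.67118776e-04 -4.43539657e-04] [ 0.26766738 -0.14011312 -0.77956873]
cam [ 0.55116266 -0.39562013  0.34337966] [315.39940348 246.75566488] [315.63020121 219.17588205]
```

View pics/w2.png

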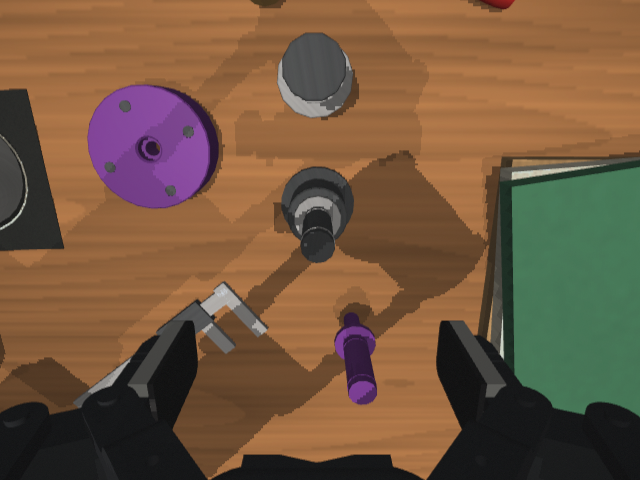

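The seated gauge's handle top is at about (317,245), with (315,247) predicted, so the estimate is good to 1 mm. The purple and large look-alikes clear the fingers. I'll descend and grip.

Request:
jog_arm(plan=[{"dx": 2, "dy": -0.5, "dz": 26, "ax": 0, "ay": 0, "az": 0, "grip": 0}, {"dx": 0, "dy": 0, "dz": 26, "ax": 0, "ay": 0, "az": 0, "grip": 0}, {"dx": 0, "dy": 0, "dz": 26, "ax": 0, "ay": 0, "az": 0, "grip": 0}, {"dx": 0, "dy": 0, "dz": 26, "ax": 0, "ay": 0, "az": 0, "grip": 0}, {"dx": 0, "dy": 0, "dz": 25.5, "ax": 0, "ay": 0, "az": 0, "grip": 0}, {"dx": 0, "dy": 0, "dz": 0, "ax": 0, "ay": 0, "az": 0, "grip": 0}, {"dx": 0, "dy": 0, "dz": 0, "ax": 0, "ay": 0, "az": 0, "grip": 0.4}, {"dx": 0, "dy": 0, "dz": 0, "ax": 0, "ay": 0, "az": 0, "grip": 0.6}, {"dx": 0, "dy": 0, "dz": 0, "ax": 0, "ay": 0, "az": 0, "grip": 1}, {"dx": 0, "dy": 0, "dz": 0, "ax": 0, "ay": 0, "az": 0, "grip": 1}, {"dx": 0, "dy": 0, "dz": 0, "ax": 0, "ay": 0, "az": 0, "grip": 1}, {"dx": 0, "dy": 0, "dz": 0, "ax": 0, "ay": 0, "az": 0, "grip": 1}, {"dx": 0, "dy": 0, "dz": 0, "ax": 0, "ay": 0, "az": 0, "grip": 1}, {"dx": 0, "dy": 0, "dz": 0, "ax": 0, "ay": 0, "az": 0, "grip": 1}, {"dx": 0, "dy": 0, "dz": 0, "ax": 0, "ay": 0, "az": 0, "grip": 1}, {"dx": 0, "dy": 0, "dz": 0, "ax": 0, "ay": 0, "az": 0, "grip": 1}], grip_force=50)

```text
clock: 2.95
position: [0.4735, -0.3954, 0.2466]
ee_rot: [0.001, 1.0, 0.0, 0.001]
contact_force: [-0.3, -0.3, 5.9]
width: 0.0189
gripper_force: 48.6
```

Request:
jog_arm(plan=[{"dx": 0, "dy": 0, "dz": -10, "ax": 0, "ay": 0, "az": 0, "grip": 1}, {"dx": 0, "dy": 0, "dz": -25, "ax": 0, "ay": 0, "az": 0, "grip": 1}, {"dx": 0, "dy": 0, "dz": -30, "ax": 0, "ay": 0, "az": 0, "grip": 1}, {"dx": 0, "dy": 0, "dz": -25, "ax": 0, "ay": 0, "az": 0, "grip": 1}, {"dx": 0, "dy": 0, "dz": -10, "ax": 0, "ay": 0, "az": 0, "grip": 1}, {"dx": 1, "dy": -20, "dz": 0, "ax": 0, "ay": 0, "az": 0, "grip": 1}, {"dx": 1, "dy": -39, "dz": 0, "ax": 0, "ay": 0, "az": 0, "grip": 1}, {"dx": 1, "dy": -39, "dz": 0, "ax": 0, "ay": 0, "az": 0, "grip": 1}, {"dx": 1, "dy": -39, "dz": 0, "ax": 0, "ay": 0, "az": 0, "grip": 1}, {"dx": 1, "dy": -39, "dz": 0, "ax": 0, "ay": 0, "az": 0, "grip": 1}, {"dx": 1, "dy": -39, "dz": 0, "ax": 0, "ay": 0, "az": 0, "grip": 1}, {"dx": 1, "dy": -39, "dz": 0, "ax": 0, "ay": 0, "az": 0, "grip": 1}, {"dx": 1, "dy": -39, "dz": 0, "ax": 0, "ay": 0, "az": 0, "grip": 1}, {"dx": 1, "dy": -39, "dz": 0, "ax": 0, "ay": 0, "az": 0, "grip": 1}, {"dx": 1, "dy": -39, "dz": 0, "ax": 0, "ay": 0, "az": 0, "grip": 1}, {"dx": 1, "dy": -39, "dz": 0, "ax": 0, "ay": 0, "az": 0, "grip": 1}, {"dx": 1, "dy": -39, "dz": 0, "ax": 0, "ay": 0, "az": 0, "grip": 1}, {"dx": 0, "dy": -39, "dz": 0, "ax": 0, "ay": 0, "az": 0, "grip": 1}, {"dx": 0, "dy": -29, "dz": 20, "ax": 0, "ay": 0, "az": 0, "grip": 1}, {"dx": 0, "dy": 0, "dz": 20, "ax": 0, "ay": 0, "az": 0, "grip": 1}], grip_force=50)

```text
clock: 4.62
position: [0.4849, 0.1268, 0.3053]
ee_rot: [-0.002, 1.0, 0.002, 0.001]
contact_force: [-0.7, 0.0, -2.4]
width: 0.0187
gripper_force: 49.3
```

Request:
jog_arm(plan=[{"dx": 0, "dy": 0, "dz": 0, "ax": 0, "ay": 0, "az": 0, "grip": 1}, {"dx": 0, "dy": 0, "dz": 0, "ax": 0, "ay": 0, "az": 0, "grip": 1}, {"dx": 0, "dy": 0, "dz": 0, "ax": 0, "ay": 0, "az": 0, "grip": 1}])

```text
clock: 4.87
position: [0.4854, 0.1215, 0.3055]
ee_rot: [0.0, 1.0, -0.0, 0.0]
contact_force: [0.1, 0.2, -0.5]
width: 0.019
gripper_force: 49.4
```

```bash
python3 - <<'E'
from h import *
import pickle
d=snap('wrist','w3.png'); pickle.dump(d,open('w3.pkl','wb')); s=sensors.get_state(); p=s['position'];print(p,s['ee_rot'],s['contact_force'],s['width'])
print('tip',proj(d,p-[0.0008,0,.2356]),'bore',proj(d,[.485,.1216,.03]))
a=cv2.imread('pics/w3.png'); cv2.imwrite('pics/w3z.png',cv2.resize(a[60:360,140:500],None,fx=2,fy=2))
E
```

```text
[0.48564495 0.12128941 0.30598661] [ 1.12368205e-04  9.99999591e-01 -5.76612891e-04  6.87604918e-04] [ 0.26917333 -0.17792269 -1.0246146 ] 0.018877917454993714
tip [316.40635875 265.88167023] bore [315.89776821 241.43183723]
```

View pics/w3z.png

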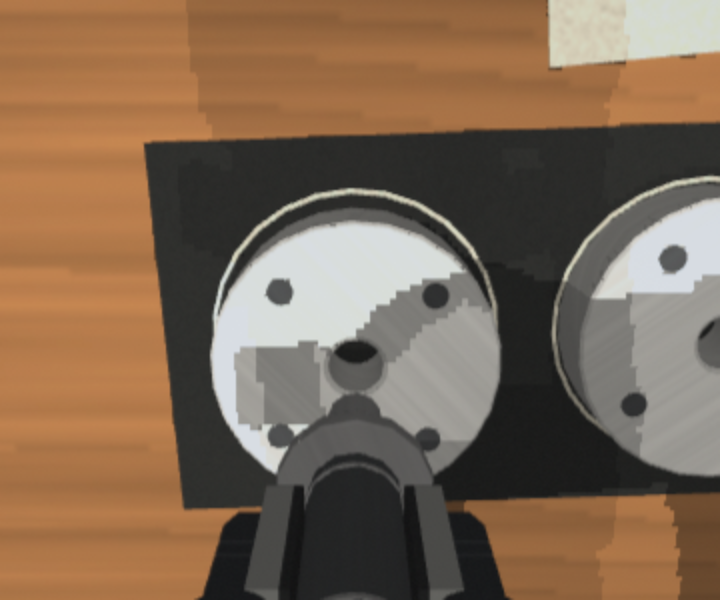

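Bore at about (317.5,242.5) and tip edge at (317.5,257), which is aligned to about 0.5 mm. I'll lower it.

Request:
jog_arm(plan=[{"dx": -0.4, "dy": 0, "dz": 12, "ax": 0, "ay": 0, "az": 0, "grip": 1}, {"dx": 0, "dy": 0, "dz": 12, "ax": 0, "ay": 0, "az": 0, "grip": 1}, {"dx": 0, "dy": 0, "dz": 8, "ax": 0, "ay": 0, "az": 0, "grip": 1}, {"dx": 0, "dy": 0, "dz": 4, "ax": 0, "ay": 0, "az": 0, "grip": 1}, {"dx": 0, "dy": 0, "dz": 3, "ax": 0, "ay": 0, "az": 0, "grip": 1}, {"dx": 0, "dy": 0, "dz": 3, "ax": 0, "ay": 0, "az": 0, "grip": 1}, {"dx": 0, "dy": 0, "dz": 3, "ax": 0, "ay": 0, "az": 0, "grip": 1}, {"dx": 0, "dy": 0, "dz": 0, "ax": 0, "ay": 0, "az": 0, "grip": 1}])

```text
clock: 5.58
position: [0.4848, 0.1219, 0.26]
ee_rot: [0.0, 1.0, -0.0, -0.0]
contact_force: [-1.4, -0.3, -1.8]
width: 0.0189
gripper_force: 49.4
```

Request:
jog_arm(plan=[{"dx": 0, "dy": 0, "dz": 2, "ax": 0, "ay": 0, "az": 0, "grip": 1}, {"dx": 0, "dy": 0, "dz": 1.5, "ax": 0, "ay": 0, "az": 0, "grip": 1}, {"dx": 0, "dy": 0, "dz": 0, "ax": 0, "ay": 0, "az": 0, "grip": 1}, {"dx": 0, "dy": 0, "dz": 0, "ax": 0, "ay": 0, "az": 0, "grip": 1}])

```text
clock: 5.92
position: [0.4847, 0.1221, 0.2567]
ee_rot: [0.0, 1.0, 0.0, -0.0]
contact_force: [-0.1, -0.4, -1.6]
width: 0.0188
gripper_force: 49.4
```

Request:
jog_arm(plan=[{"dx": 0, "dy": 0, "dz": 3, "ax": 0, "ay": 0, "az": 0, "grip": 1}, {"dx": 0, "dy": 0, "dz": 3, "ax": 0, "ay": 0, "az": 0, "grip": 1}, {"dx": 0, "dy": 0, "dz": 4, "ax": 0, "ay": 0, "az": 0, "grip": 1}, {"dx": 0, "dy": 0, "dz": 0, "ax": 0, "ay": 0, "az": 0, "grip": 1}, {"dx": 0, "dy": 0, "dz": 0, "ax": 0, "ay": 0, "az": 0, "grip": 1}, {"dx": 0, "dy": 0, "dz": 0, "ax": 0, "ay": 0, "az": 0, "grip": 1}])

```text
clock: 6.42
position: [0.4848, 0.122, 0.2466]
ee_rot: [0.0, 1.0, 0.0, -0.0]
contact_force: [-0.2, 0.6, -0.6]
width: 0.0192
gripper_force: 49.4
```

Request:
jog_arm(plan=[{"dx": 0, "dy": 0, "dz": -10, "ax": 0, "ay": 0, "az": 0, "grip": 1}, {"dx": 0, "dy": 0, "dz": -20, "ax": 0, "ay": 0, "az": 0, "grip": 1}, {"dx": 0, "dy": 0, "dz": -19, "ax": 0, "ay": 0, "az": 0, "grip": 1}, {"dx": 0, "dy": 0, "dz": -10, "ax": 0, "ay": 0, "az": 0, "grip": 1}, {"dx": 2.2, "dy": 28, "dz": 0, "ax": 0, "ay": 0, "az": 0, "grip": 1}, {"dx": 2, "dy": 38, "dz": 0, "ax": 0, "ay": 0, "az": 0, "grip": 1}, {"dx": 2, "dy": 30, "dz": 0, "ax": 0, "ay": 0, "az": 0, "grip": 1}, {"dx": 0, "dy": 17.7, "dz": 0, "ax": 0, "ay": 0, "az": 0, "grip": 1}, {"dx": 0, "dy": 0, "dz": 0, "ax": 0, "ay": 0, "az": 0, "grip": 1}, {"dx": 0, "dy": 0, "dz": 0, "ax": 0, "ay": 0, "az": 0, "grip": 1}, {"dx": 0, "dy": 0, "dz": 0, "ax": 0, "ay": 0, "az": 0, "grip": 1}])

```text
clock: 7.33
position: [0.4908, 0.0087, 0.3055]
ee_rot: [-0.0, 1.0, -0.0, -0.0]
contact_force: [0.2, 0.1, -1.1]
width: 0.0189
gripper_force: 49.6
```

```bash
python3 - <<'E'
from h import *
import pickle
d=snap('wrist','w4.png'); s=sensors.get_state(); p=s['position'];print(p,s['ee_rot'],s['contact_force'],s['width'])
print('tip',proj(d,p-[0.0008,0,.2366]),'bore',proj(d,[.4923,.0089,.03]),'ray(317.5,242.5)',ray(d,317.5,242.5,.03))
a=cv2.imread('pics/w4.png'); cv2.imwrite('pics/w4z.png',cv2.resize(a[60:360,140:500],None,fx=2,fy=2))
E
```

```text
[0.49078081 0.00907181 0.30558752] [-3.08276507e-04  9.99999905e-01  2.68665849e-04 -1.48781826e-04] [-0.66350874  0.02641983 -1.11610142] 0.019076518307111486
tip [315.92355589 265.20550971] bore [316.34385745 238.32252072] ray(317.5,242.5) [0.48960108 0.00818956 0.03      ]
```

View pics/w4z.png

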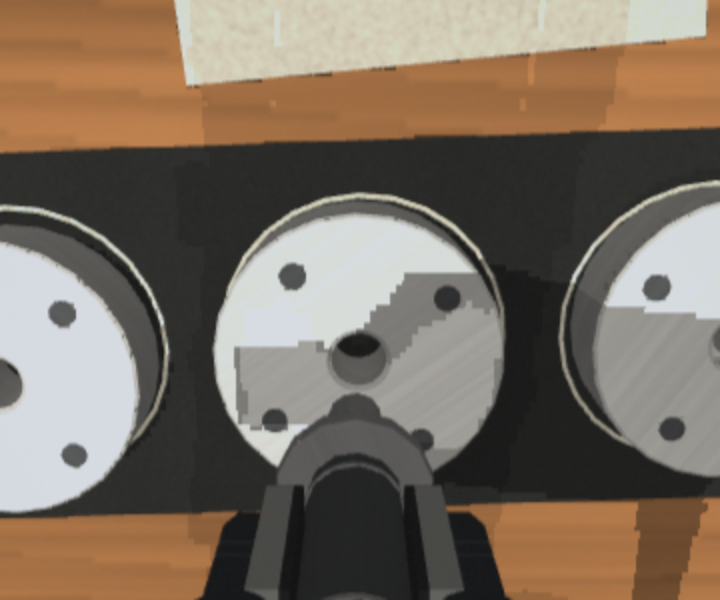

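Bore at crop (358,359), against (355,365) over disc 1. I'll correct by +0.9 mm in x and −0.6 mm in y and lower.

Request:
jog_arm(plan=[{"dx": 0.9, "dy": 0.6, "dz": 12, "ax": 0, "ay": 0, "az": 0, "grip": 1}, {"dx": 0, "dy": 0, "dz": 12, "ax": 0, "ay": 0, "az": 0, "grip": 1}, {"dx": 0, "dy": 0, "dz": 8, "ax": 0, "ay": 0, "az": 0, "grip": 1}, {"dx": 0, "dy": 0, "dz": 4, "ax": 0, "ay": 0, "az": 0, "grip": 1}, {"dx": 0, "dy": 0, "dz": 3, "ax": 0, "ay": 0, "az": 0, "grip": 1}, {"dx": 0, "dy": 0, "dz": 3, "ax": 0, "ay": 0, "az": 0, "grip": 1}, {"dx": 0, "dy": 0, "dz": 3, "ax": 0, "ay": 0, "az": 0, "grip": 1}, {"dx": 0, "dy": 0, "dz": 0, "ax": 0, "ay": 0, "az": 0, "grip": 1}])

```text
clock: 8.05
position: [0.4918, 0.0078, 0.2604]
ee_rot: [0.0, 1.0, 0.0, -0.0]
contact_force: [-0.3, 0.4, -1.5]
width: 0.0187
gripper_force: 49.6
```

Request:
jog_arm(plan=[{"dx": 0, "dy": 0, "dz": 2, "ax": 0, "ay": 0, "az": 0, "grip": 1}, {"dx": 0, "dy": 0, "dz": 1.5, "ax": 0, "ay": 0, "az": 0, "grip": 1}, {"dx": 0, "dy": 0, "dz": 0, "ax": 0, "ay": 0, "az": 0, "grip": 1}, {"dx": 0, "dy": 0, "dz": 0, "ax": 0, "ay": 0, "az": 0, "grip": 1}])

```text
clock: 8.38
position: [0.4919, 0.0076, 0.2572]
ee_rot: [0.0, 1.0, -0.0, 0.0]
contact_force: [-0.9, -0.3, -1.8]
width: 0.0187
gripper_force: 49.6
```

Request:
jog_arm(plan=[{"dx": 0, "dy": 0, "dz": 3, "ax": 0, "ay": 0, "az": 0, "grip": 1}, {"dx": 0, "dy": 0, "dz": 3, "ax": 0, "ay": 0, "az": 0, "grip": 1}, {"dx": 0, "dy": 0, "dz": 4, "ax": 0, "ay": 0, "az": 0, "grip": 1}, {"dx": 0, "dy": 0, "dz": 0, "ax": 0, "ay": 0, "az": 0, "grip": 1}, {"dx": 0, "dy": 0, "dz": 0, "ax": 0, "ay": 0, "az": 0, "grip": 1}, {"dx": 0, "dy": 0, "dz": 0, "ax": 0, "ay": 0, "az": 0, "grip": 1}])

```text
clock: 8.88
position: [0.4919, 0.0077, 0.2471]
ee_rot: [0.0, 1.0, 0.0, -0.0]
contact_force: [0.4, -0.7, -1.0]
width: 0.0191
gripper_force: 49.6
```

Request:
jog_arm(plan=[{"dx": 0, "dy": 0, "dz": -10, "ax": 0, "ay": 0, "az": 0, "grip": 1}, {"dx": 0, "dy": 0, "dz": -20, "ax": 0, "ay": 0, "az": 0, "grip": 1}, {"dx": 0, "dy": 0, "dz": -19, "ax": 0, "ay": 0, "az": 0, "grip": 1}, {"dx": 0, "dy": 0, "dz": -10, "ax": 0, "ay": 0, "az": 0, "grip": 1}, {"dx": 2, "dy": 28, "dz": 0, "ax": 0, "ay": 0, "az": 0, "grip": 1}, {"dx": 2, "dy": 38, "dz": 0, "ax": 0, "ay": 0, "az": 0, "grip": 1}, {"dx": 0, "dy": 31, "dz": 0, "ax": 0, "ay": 0, "az": 0, "grip": 1}, {"dx": 0, "dy": 18.7, "dz": 0, "ax": 0, "ay": 0, "az": 0, "grip": 1}, {"dx": 0, "dy": 0, "dz": 0, "ax": 0, "ay": 0, "az": 0, "grip": 1}, {"dx": 0, "dy": 0, "dz": 0, "ax": 0, "ay": 0, "az": 0, "grip": 1}, {"dx": 0, "dy": 0, "dz": 0, "ax": 0, "ay": 0, "az": 0, "grip": 1}])

```text
clock: 9.8
position: [0.4956, -0.1075, 0.3059]
ee_rot: [-0.0, 1.0, -0.0, -0.0]
contact_force: [0.1, 0.9, -2.1]
width: 0.019
gripper_force: 49.7
```

```bash
python3 - <<'E'
from h import *
d=snap('wrist','w5.png'); s=sensors.get_state(); p=s['position'];print(p,s['contact_force'],s['width'])
print('ray ref',ray(d,317.5,242.5,.03))
a=cv2.imread('pics/w5.png'); cv2.imwrite('pics/w5z.png',cv2.resize(a[60:360,140:500],None,fx=2,fy=2))
E
```

```text
[ 0.49561269 -0.10717137  0.30598058] [ 0.09399724  0.43563211 -0.9818806 ] 0.019064089177582635
ray ref [ 0.49417017 -0.1080363   0.03      ]
```

View pics/w5z.png

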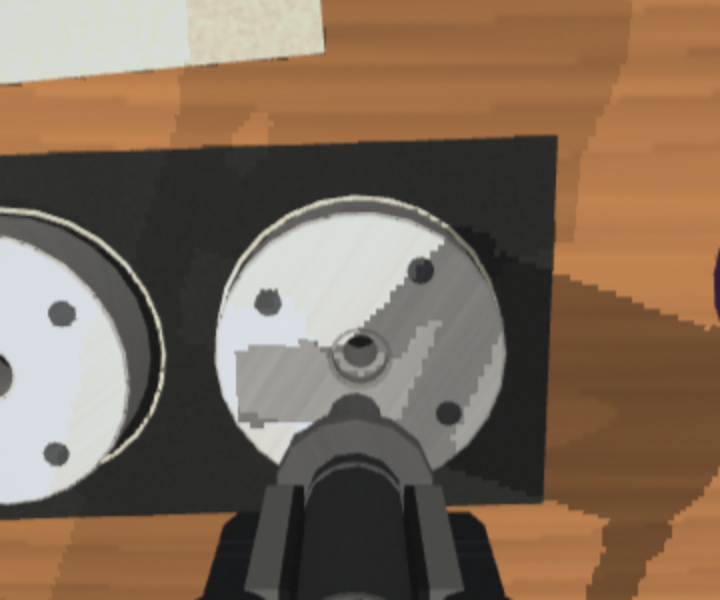

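Disc 3 shows the narrow step, with its bore at crop (359,355). I'll correct by +1.5 mm in x and −0.8 mm in y, then lower gently onto the step.

Request:
jog_arm(plan=[{"dx": 1.5, "dy": 0.8, "dz": 12, "ax": 0, "ay": 0, "az": 0, "grip": 1}, {"dx": 0, "dy": 0, "dz": 12, "ax": 0, "ay": 0, "az": 0, "grip": 1}, {"dx": 0, "dy": 0, "dz": 8, "ax": 0, "ay": 0, "az": 0, "grip": 1}, {"dx": 0, "dy": 0, "dz": 4, "ax": 0, "ay": 0, "az": 0, "grip": 1}, {"dx": 0, "dy": 0, "dz": 3, "ax": 0, "ay": 0, "az": 0, "grip": 1}, {"dx": 0, "dy": 0, "dz": 3, "ax": 0, "ay": 0, "az": 0, "grip": 1}, {"dx": 0, "dy": 0, "dz": 2, "ax": 0, "ay": 0, "az": 0, "grip": 1}, {"dx": 0, "dy": 0, "dz": 0, "ax": 0, "ay": 0, "az": 0, "grip": 1}])

```text
clock: 10.52
position: [0.4974, -0.1087, 0.2621]
ee_rot: [0.0, 1.0, 0.0, -0.0]
contact_force: [-1.0, -0.6, -1.3]
width: 0.0184
gripper_force: 49.7
```

Request:
jog_arm(plan=[{"dx": 0, "dy": 0, "dz": 1.5, "ax": 0, "ay": 0, "az": 0, "grip": 1}, {"dx": 0, "dy": 0, "dz": 1.5, "ax": 0, "ay": 0, "az": 0, "grip": 1}, {"dx": 0, "dy": 0, "dz": 0, "ax": 0, "ay": 0, "az": 0, "grip": 1}, {"dx": 0, "dy": 0, "dz": 0, "ax": 0, "ay": 0, "az": 0, "grip": 1}])

```text
clock: 10.85
position: [0.4974, -0.1088, 0.2592]
ee_rot: [0.0, 1.0, -0.0, 0.0]
contact_force: [0.9, -0.3, -1.9]
width: 0.019
gripper_force: 49.7
```

Request:
jog_arm(plan=[{"dx": 0, "dy": 0, "dz": 1.5, "ax": 0, "ay": 0, "az": 0, "grip": 1}, {"dx": 0, "dy": 0, "dz": 1.0, "ax": 0, "ay": 0, "az": 0, "grip": 1}, {"dx": 0, "dy": 0, "dz": 0, "ax": 0, "ay": 0, "az": 0, "grip": 1}, {"dx": 0, "dy": 0, "dz": 0, "ax": 0, "ay": 0, "az": 0, "grip": 1}])

```text
clock: 11.18
position: [0.4975, -0.1089, 0.2569]
ee_rot: [0.0, 1.0, 0.0, 0.0]
contact_force: [-1.1, 0.5, 0.1]
width: 0.019
gripper_force: 49.8
```

Request:
jog_arm(plan=[{"dx": 0, "dy": 0, "dz": 1.0, "ax": 0, "ay": 0, "az": 0, "grip": 1}, {"dx": 0, "dy": 0, "dz": 0.5, "ax": 0, "ay": 0, "az": 0, "grip": 1}, {"dx": 0, "dy": 0, "dz": 0, "ax": 0, "ay": 0, "az": 0, "grip": 1}, {"dx": 0, "dy": 0, "dz": 0, "ax": 0, "ay": 0, "az": 0, "grip": 1}])

```text
clock: 11.52
position: [0.4976, -0.1089, 0.2566]
ee_rot: [0.0, 1.0, 0.0, 0.001]
contact_force: [-2.2, 1.2, 8.6]
width: 0.0188
gripper_force: 50.7
```

The gauge stops at about 8–10 mm depth with about 9 N, so disc 3 (right place) is the reject. I'll return the gauge to its stand.

Request:
jog_arm(plan=[{"dx": 0, "dy": 0, "dz": -10, "ax": 0, "ay": 0, "az": 0, "grip": 1}, {"dx": 0, "dy": 0, "dz": -25, "ax": 0, "ay": 0, "az": 0, "grip": 1}, {"dx": 0, "dy": 0, "dz": -30, "ax": 0, "ay": 0, "az": 0, "grip": 1}, {"dx": 0, "dy": 0, "dz": -25, "ax": 0, "ay": 0, "az": 0, "grip": 1}, {"dx": 0, "dy": 0, "dz": -10, "ax": 0, "ay": 0, "az": 0, "grip": 1}, {"dx": -4, "dy": 20, "dz": 0, "ax": 0, "ay": 0, "az": 0, "grip": 1}, {"dx": -4, "dy": 36, "dz": 0, "ax": 0, "ay": 0, "az": 0, "grip": 1}, {"dx": -4, "dy": 38, "dz": 0, "ax": 0, "ay": 0, "az": 0, "grip": 1}, {"dx": -4, "dy": 38, "dz": 0, "ax": 0, "ay": 0, "az": 0, "grip": 1}, {"dx": -4, "dy": 38, "dz": 0, "ax": 0, "ay": 0, "az": 0, "grip": 1}, {"dx": -4, "dy": 38, "dz": 0, "ax": 0, "ay": 0, "az": 0, "grip": 1}, {"dx": 0, "dy": 38, "dz": 0, "ax": 0, "ay": 0, "az": 0, "grip": 1}, {"dx": 0, "dy": 25, "dz": 0, "ax": 0, "ay": 0, "az": 0, "grip": 1}, {"dx": 0, "dy": 15.6, "dz": 0, "ax": 0, "ay": 0, "az": 0, "grip": 1}, {"dx": 0, "dy": 0, "dz": 0, "ax": 0, "ay": 0, "az": 0, "grip": 1}, {"dx": 0, "dy": 0, "dz": 0, "ax": 0, "ay": 0, "az": 0, "grip": 1}, {"dx": 0, "dy": 0, "dz": 0, "ax": 0, "ay": 0, "az": 0, "grip": 1}])

```text
clock: 12.93
position: [0.4733, -0.394, 0.3546]
ee_rot: [-0.001, 1.0, 0.0, -0.001]
contact_force: [-0.1, 0.6, -0.1]
width: 0.0184
gripper_force: 49.7
```

Request:
jog_arm(plan=[{"dx": 0, "dy": 1, "dz": 15, "ax": 0, "ay": 0, "az": 0, "grip": 1}, {"dx": 0, "dy": 0, "dz": 25, "ax": 0, "ay": 0, "az": 0, "grip": 1}, {"dx": 0, "dy": 0, "dz": 15, "ax": 0, "ay": 0, "az": 0, "grip": 1}, {"dx": 0, "dy": 0, "dz": 10, "ax": 0, "ay": 0, "az": 0, "grip": 1}, {"dx": 0, "dy": 0, "dz": 10, "ax": 0, "ay": 0, "az": 0, "grip": 1}, {"dx": 0, "dy": 0, "dz": 10, "ax": 0, "ay": 0, "az": 0, "grip": 1}, {"dx": 0, "dy": 0, "dz": 10, "ax": 0, "ay": 0, "az": 0, "grip": 1}, {"dx": 0, "dy": 0, "dz": 5, "ax": 0, "ay": 0, "az": 0, "grip": 1}, {"dx": 0, "dy": 0, "dz": 3, "ax": 0, "ay": 0, "az": 0, "grip": 1}, {"dx": 0, "dy": 0, "dz": 2, "ax": 0, "ay": 0, "az": 0, "grip": 1}, {"dx": 0, "dy": 0, "dz": 1.5, "ax": 0, "ay": 0, "az": 0, "grip": 1}, {"dx": 0, "dy": 0, "dz": 0, "ax": 0, "ay": 0, "az": 0, "grip": 1}, {"dx": 0, "dy": 0, "dz": 0, "ax": 0, "ay": 0, "az": 0, "grip": 1}])

```text
clock: 14.02
position: [0.4735, -0.3966, 0.2491]
ee_rot: [0.0, 1.0, -0.0, 0.0]
contact_force: [-0.3, 0.1, -0.1]
width: 0.0188
gripper_force: 49.7
```

Request:
jog_arm(plan=[{"dx": 0, "dy": 0, "dz": 1, "ax": 0, "ay": 0, "az": 0, "grip": 1}, {"dx": 0, "dy": 0, "dz": 1, "ax": 0, "ay": 0, "az": 0, "grip": 1}, {"dx": 0, "dy": 0, "dz": 0, "ax": 0, "ay": 0, "az": 0, "grip": 1}, {"dx": 0, "dy": 0, "dz": 0, "ax": 0, "ay": 0, "az": 0, "grip": 1}])

```text
clock: 14.35
position: [0.4734, -0.3964, 0.2468]
ee_rot: [0.0, 1.0, 0.0, 0.0]
contact_force: [-0.1, 1.8, -0.8]
width: 0.0187
gripper_force: 49.7
```

Request:
jog_arm(plan=[{"dx": 0, "dy": 0, "dz": 0, "ax": 0, "ay": 0, "az": 0, "grip": 0.6}, {"dx": 0, "dy": 0, "dz": 0, "ax": 0, "ay": 0, "az": 0, "grip": 0}, {"dx": 0, "dy": 0, "dz": 0, "ax": 0, "ay": 0, "az": 0, "grip": 0}, {"dx": 0, "dy": 0, "dz": 0, "ax": 0, "ay": 0, "az": 0, "grip": 0}, {"dx": 0, "dy": 0, "dz": 0, "ax": 0, "ay": 0, "az": 0, "grip": 0}, {"dx": 0, "dy": 0, "dz": 0, "ax": 0, "ay": 0, "az": 0, "grip": 0}, {"dx": 0, "dy": 0, "dz": 0, "ax": 0, "ay": 0, "az": 0, "grip": 0}, {"dx": 0, "dy": 0, "dz": 0, "ax": 0, "ay": 0, "az": 0, "grip": 0}, {"dx": 0, "dy": 0, "dz": -20, "ax": 0, "ay": 0, "az": 0, "grip": 0}, {"dx": 0, "dy": 0, "dz": -30, "ax": 0, "ay": 0, "az": 0, "grip": 0}, {"dx": 0, "dy": 0, "dz": -30, "ax": 0, "ay": 0, "az": 0, "grip": 0}, {"dx": 0, "dy": 0, "dz": -30, "ax": 0, "ay": 0, "az": 0, "grip": 0}, {"dx": 0, "dy": 0, "dz": -20, "ax": 0, "ay": 0, "az": 0, "grip": 0}, {"dx": 0, "dy": 0, "dz": 0, "ax": 0, "ay": 0, "az": 0, "grip": 0}, {"dx": 0, "dy": 0, "dz": 0, "ax": 0, "ay": 0, "az": 0, "grip": 0}])

```text
clock: 15.6
position: [0.4735, -0.3964, 0.3781]
ee_rot: [0.001, 1.0, 0.0, 0.001]
contact_force: [-0.6, 0.6, -1.1]
width: 0.0854
gripper_force: 0.0
```

```bash
python3 - <<'E'
from h import *
d=snap('wrist','w6.png'); t=snap('scene','s6.png');s=sensors.get_state(); p=s['position'];print(p,s['width'])
print('pred handle top/collar',proj(d,[.4727,-.395,.116]),proj(d,[.4727,-.395,.056]),proj(t,[.4727,-.395,.116]))
a=cv2.imread('pics/w6.png')[120:320,200:440]; b=cv2.imread('pics/s6.png')[240:400,90:220]; b0=cv2.imread('pics/scene0.png')[240:400,90:220]
r=lambda x:cv2.resize(x,(260,320),interpolation=3)
cv2.imwrite('pics/z6.png',np.hstack([cv2.resize(a,(280,320)),r(b),r(b0)]))
E
```

```text
[ 0.47304579 -0.39600892  0.37544293] 0.08544353794160592
pred handle top/collar [312.73362026 250.16912891] [313.26995497 222.62652454] [144.77590437 293.31493207]
```

View pics/z6.png

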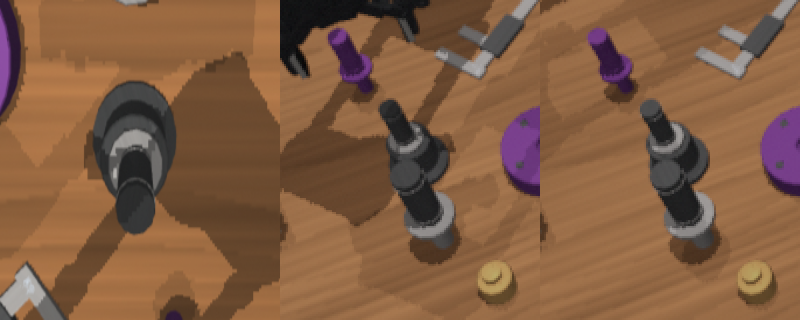

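The gauge is seated and upright exactly as before: in the scene crop, its handle is at the same pixels as at the start. Next I'll position behind disc 3, fingers half open as a cradle, with a yaw of 27.7°.

Request:
jog_arm(plan=[{"dx": -6, "dy": -20, "dz": 0, "ax": 0, "ay": 0, "az": 0, "grip": 0.4}, {"dx": -6, "dy": -36, "dz": 0, "ax": 0, "ay": 0, "az": 0, "grip": 0.4}, {"dx": -6, "dy": -36, "dz": 0, "ax": 0, "ay": 0, "az": 0, "grip": 0.4}, {"dx": -6, "dy": -36, "dz": 0, "ax": 0, "ay": 0, "az": 0, "grip": 0.4}, {"dx": -6, "dy": -36, "dz": 0, "ax": 0, "ay": 0, "az": 0, "grip": 0.4}, {"dx": -6, "dy": -36, "dz": 0, "ax": 0, "ay": 0, "az": 0, "grip": 0.4}, {"dx": -7, "dy": -36, "dz": 0, "ax": 0, "ay": 0, "az": 0, "grip": 0.4}, {"dx": 0, "dy": -16, "dz": 0, "ax": 0, "ay": 0, "az": 0, "grip": 0.4}, {"dx": 0, "dy": 0, "dz": 10, "ax": 0, "ay": 0, "az": -0.9234, "grip": 0.4}, {"dx": 0, "dy": 0, "dz": 20, "ax": 0, "ay": 0, "az": -0.9234, "grip": 0.4}, {"dx": 0, "dy": 0, "dz": 20, "ax": 0, "ay": 0, "az": -0.9234, "grip": 0.4}, {"dx": 0, "dy": 0, "dz": 20, "ax": 0, "ay": 0, "az": -0.9234, "grip": 0.4}, {"dx": 0, "dy": 0, "dz": 20, "ax": 0, "ay": 0, "az": -0.9234, "grip": 0.4}, {"dx": 0, "dy": 0, "dz": 0, "ax": 0, "ay": 0, "az": 0, "grip": 0.4}, {"dx": 0, "dy": 0, "dz": 0, "ax": 0, "ay": 0, "az": 0, "grip": 0.4}, {"dx": 0, "dy": 0, "dz": 0, "ax": 0, "ay": 0, "az": 0, "grip": 0.4}])

```text
clock: 17.03
position: [0.4306, -0.1445, 0.2868]
ee_rot: [-0.0, 0.971, 0.238, -0.0]
contact_force: [0.5, -0.5, 1.1]
width: 0.0512
gripper_force: 0.0
```

Request:
jog_arm(plan=[{"dx": 0, "dy": 0, "dz": 25, "ax": 0, "ay": 0, "az": 0, "grip": 0.4}, {"dx": 0, "dy": 0, "dz": 30, "ax": 0, "ay": 0, "az": 0, "grip": 0.4}, {"dx": 0, "dy": 0, "dz": 28, "ax": 0, "ay": 0, "az": 0, "grip": 0.4}, {"dx": 0, "dy": 0, "dz": 16, "ax": 0, "ay": 0, "az": 0, "grip": 0.4}, {"dx": 0, "dy": 0, "dz": 6, "ax": 0, "ay": 0, "az": 0, "grip": 0.4}, {"dx": 0, "dy": 0, "dz": 0, "ax": 0, "ay": 0, "az": 0, "grip": 0.4}, {"dx": 8, "dy": 0, "dz": 0, "ax": 0, "ay": 0, "az": 0, "grip": 0.4}, {"dx": 8, "dy": 0, "dz": 0, "ax": 0, "ay": 0, "az": 0, "grip": 0.4}, {"dx": 4, "dy": 0, "dz": 0, "ax": 0, "ay": 0, "az": 0, "grip": 0.4}, {"dx": 4, "dy": 0, "dz": 0, "ax": 0, "ay": 0, "az": 0, "grip": 0.4}, {"dx": 4, "dy": 0, "dz": 0, "ax": 0, "ay": 0, "az": 0, "grip": 0.4}, {"dx": 4, "dy": 0, "dz": 0, "ax": 0, "ay": 0, "az": 0, "grip": 0.4}, {"dx": 4, "dy": 0, "dz": 0, "ax": 0, "ay": 0, "az": 0, "grip": 0.4}, {"dx": 4, "dy": 0, "dz": 0, "ax": 0, "ay": 0, "az": 0, "grip": 0.4}])

```text
clock: 18.2
position: [0.4647, -0.1257, 0.1821]
ee_rot: [-0.0, 0.971, 0.24, -0.002]
contact_force: [-6.2, -3.5, 7.0]
width: 0.0511
gripper_force: 4.1
```

```bash
cat > look.py <<'E'
from h import *
d=snap('top','t%d.png'%int(sensors.get_state()['clock']*10)); s=sensors.get_state(); print(s['position'],s['contact_force'],s['width'])
im=d['image'].astype(int)
m=((im.min(2)>150)).astype(np.uint8); m=cv2.morphologyEx(m,cv2.MORPH_OPEN,np.ones((3,3)))
m=cv2.morphologyEx(m,cv2.MORPH_CLOSE,np.ones((5,5)))
for c in cv2.findContours(m,0,2)[0]:
    e,a=cv2.minEnclosingCircle(c)
    if cv2.contourArea(c)>200 and 240<e[0]<400 and 120<e[1]<270: print(np.round(e),round(a,1),cv2.contourArea(c),ray(d,*e,.03).round(4))
w=d['image'][100:280,220:420]; cv2.imwrite('pics/tz.png',cv2.cvtColor(cv2.resize(w,None,fx=3,fy=3,interpolation=3),cv2.COLOR_RGB2BGR))
E
python3 look.py
```

```text
[ 0.46543157 -0.1255082   0.18208221] [-4.44659    -2.45436612  4.02632753] 0.051155396514174986
[264. 239.] 20.6 1222.0 [0.4846 0.1225 0.03  ]
[316. 236.] 20.5 1217.5 [0.4921 0.0093 0.03  ]
[398. 223.] 35.1 787.0 [ 0.5234 -0.1704  0.03  ]
[326. 166.] 48.2 4628.5 [ 0.6512 -0.011   0.03  ]
```

Request:
jog_arm(plan=[{"dx": 7, "dy": 0, "dz": 0, "ax": 0, "ay": 0, "az": 0, "grip": 0.4}, {"dx": 8, "dy": 0, "dz": 0, "ax": 0, "ay": 0, "az": 0, "grip": 0.4}, {"dx": 8, "dy": 0, "dz": 0, "ax": 0, "ay": 0, "az": 0, "grip": 0.4}, {"dx": 8, "dy": 0, "dz": 0, "ax": 0, "ay": 0, "az": 0, "grip": 0.4}, {"dx": 8, "dy": 0, "dz": 0, "ax": 0, "ay": 0, "az": 0, "grip": 0.4}, {"dx": 8, "dy": 0, "dz": 0, "ax": 0, "ay": 0, "az": 0, "grip": 0.4}, {"dx": 8, "dy": 0, "dz": 0, "ax": 0, "ay": 0, "az": 0, "grip": 0.4}, {"dx": 8, "dy": 0, "dz": 0, "ax": 0, "ay": 0, "az": 0, "grip": 0.4}, {"dx": 8, "dy": 0, "dz": 0, "ax": 0, "ay": 0, "az": 0, "grip": 0.4}, {"dx": 8, "dy": 0, "dz": 0, "ax": 0, "ay": 0, "az": 0, "grip": 0.4}, {"dx": 8, "dy": 0, "dz": 0, "ax": 0, "ay": 0, "az": 0, "grip": 0.4}, {"dx": 8, "dy": 0, "dz": 0, "ax": 0, "ay": 0, "az": 0, "grip": 0.4}, {"dx": 8, "dy": 0, "dz": 0, "ax": 0, "ay": 0, "az": 0, "grip": 0.4}, {"dx": 8, "dy": 0, "dz": 0, "ax": 0, "ay": 0, "az": 0, "grip": 0.4}, {"dx": 7, "dy": 0, "dz": 0, "ax": 0, "ay": 0, "az": 0, "grip": 0.4}, {"dx": 6, "dy": 0, "dz": 0, "ax": 0, "ay": 0, "az": 0, "grip": 0.4}, {"dx": 5, "dy": 0, "dz": 0, "ax": 0, "ay": 0, "az": 0, "grip": 0.4}, {"dx": 4, "dy": 0, "dz": 0, "ax": 0, "ay": 0, "az": 0, "grip": 0.4}, {"dx": 0, "dy": 0, "dz": 0, "ax": 0, "ay": 0, "az": 0, "grip": 0.4}])

```text
clock: 19.83
position: [0.5831, -0.0637, 0.1819]
ee_rot: [-0.0, 0.971, 0.24, -0.001]
contact_force: [-3.1, -1.5, 3.3]
width: 0.0509
gripper_force: 2.5
```

```bash
python3 look.py
```

```text
[ 0.58305659 -0.06372669  0.18185827] [-3.62573562 -1.01738858  3.86558724] 0.051283030620319615
[264. 239.] 20.5 1223.0 [0.4848 0.1228 0.03  ]
[358. 148.] 34.4 805.0 [ 0.6907 -0.0833  0.03  ]
[306. 167.] 37.2 1455.0 [0.6477 0.0315 0.03  ]
```

Request:
jog_arm(plan=[{"dx": 6, "dy": 0, "dz": 0, "ax": 0, "ay": 0, "az": 0, "grip": 0.4}, {"dx": 7, "dy": 0, "dz": 0, "ax": 0, "ay": 0, "az": 0, "grip": 0.4}, {"dx": 7, "dy": 0, "dz": 0, "ax": 0, "ay": 0, "az": 0, "grip": 0.4}, {"dx": 6, "dy": 0, "dz": 0, "ax": 0, "ay": 0, "az": 0, "grip": 0.4}, {"dx": 5, "dy": 0, "dz": 0, "ax": 0, "ay": 0, "az": 0, "grip": 0.4}, {"dx": 3, "dy": 0, "dz": 0, "ax": 0, "ay": 0, "az": 0, "grip": 0.4}, {"dx": 0, "dy": 0, "dz": 0, "ax": 0, "ay": 0, "az": 0, "grip": 0.4}, {"dx": 0, "dy": 0, "dz": 0, "ax": 0, "ay": 0, "az": 0, "grip": 0.4}, {"dx": -8, "dy": 0, "dz": 0, "ax": 0, "ay": 0, "az": 0, "grip": 0.4}, {"dx": -15, "dy": 0, "dz": 0, "ax": 0, "ay": 0, "az": 0, "grip": 0.4}, {"dx": 0, "dy": 0, "dz": -15, "ax": 0, "ay": 0, "az": 0, "grip": 0.4}, {"dx": 0, "dy": 0, "dz": -30, "ax": 0, "ay": 0, "az": 0, "grip": 0.4}, {"dx": 0, "dy": 0, "dz": -30, "ax": 0, "ay": 0, "az": 0, "grip": 0.4}, {"dx": 0, "dy": 0, "dz": -30, "ax": 0, "ay": 0, "az": 0, "grip": 0.4}, {"dx": -30, "dy": 0, "dz": -30, "ax": 0, "ay": 0, "az": 0, "grip": 0.4}, {"dx": -35, "dy": 0, "dz": -30, "ax": 0, "ay": 0, "az": 0, "grip": 0.4}, {"dx": -35, "dy": 0, "dz": 0, "ax": 0, "ay": 0, "az": 0, "grip": 0.4}, {"dx": -35, "dy": 0, "dz": 0, "ax": 0, "ay": 0, "az": 0, "grip": 0.4}, {"dx": -35, "dy": 0, "dz": 0, "ax": 0, "ay": 0, "az": 0, "grip": 0.4}, {"dx": 0, "dy": 0, "dz": 0, "ax": 0, "ay": 0, "az": 0, "grip": 0.4}])

```text
clock: 21.55
position: [0.4413, -0.137, 0.343]
ee_rot: [-0.0, 0.971, 0.238, -0.002]
contact_force: [-0.4, 0.0, -0.1]
width: 0.051
gripper_force: 0.0
```

```bash
python3 look.py
```

```text
[ 0.44379279 -0.13671288  0.34335341] [ 0.54082299  0.22611487 -1.50663374] 0.051282134173576334
[264. 239.] 20.6 1234.0 [0.4846 0.1225 0.03  ]
[316. 236.] 20.6 1219.0 [0.4926 0.0091 0.03  ]
[326. 166.] 48.2 4635.5 [ 0.6512 -0.011   0.03  ]
```

View pics/tz.png

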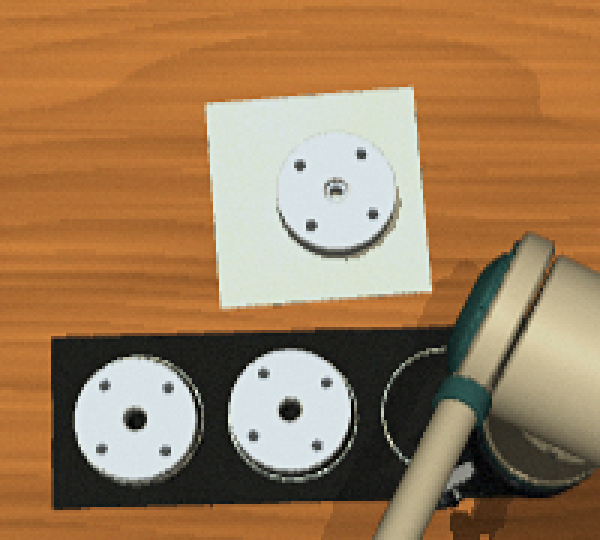

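The disc lies wholly on the sheet. Its bore at crop (336,190) is about (0.66,−0.025), some 14 mm from the sheet's middle. The good discs are still in place.

```bash
python3 -c "
from rig import manip; print(manip.sign_off())"
```

```text
the job is handed in; nothing more can be done
None
```

The job is handed in: the disc in the right place was the undersized one and now lies wholly on the sheet, about 14 mm from its middle; the gauge is seated in its stand, the two good discs are in place, and the verdict was not shown.

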